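Put the serving paddles away under the rack's weighted arm

TASK

Put all the small wooden serving paddles away in their rack: swing the hood at the rack's mouth up and back to its stop and slide the upright keeper under it fully open, then tuck every paddle in, blade first and flat, one on top of another beneath the weighted arm and right up to the back stops, with the handles sticking out of the mouth. When all are in, slide the keeper fully shut so that it bars the blades, and lower the hood shut again; leave the cup and the mug where they stand.

Things in the scene. Friction and masses are not known exactly. Their poses are not given: they have to be found in the camera images.
- rack: fixed paddle rack of brown wood, 205 mm long (x), 130 mm wide over its keeper rail, 129 mm high with its hood shut. Origin at worktop height under the place of the blades; x points from its open mouth (robot's side) to its back, y left, z up; yaw varies. Inner floor 26 mm above the origin, from x = -45 mm, its front edge bevelled. The keeper's rail crosses the mouth at x = -60 mm, 18 mm high (keeper's foot 22 mm); beyond x = -70 mm the worktop is free
- rack_home (a point): on the rack's inner floor (26 mm high) where the blades' centres belong, rack axes (x = 1, y = 0 mm of the rack): a blade here touches with its far end the two back stops, 47.5 mm behind. Two side guides 73 mm apart, top 78 mm high, run from the stops to the mouth and flare to about 92 mm at its outer edge, x = -50 mm. The handles of paddles at home stick out, from x = -47 to -112 mm
- press_arm (a joint): weighted steel holding arm, rad: 0 = at rest at its lowest, about 0.07, 0.18, 0.28, 0.39 on a pile of 1, 2, 3, 4 paddles. Hinge across the rack at x = 115, z = 66 mm of the rack's frame. It always falls back and presses with 1.8 N (cannot be propped open); a paddle pushed in from the mouth just above the pile lifts it by its lip (2 to 5 N of push)
- press_nose (a point): underside of the arm's nose, a 36 mm wide bar: at rest x = 5, y = 0, z = 30 mm of the rack's frame (4 mm above the floor). From it a slippery polished lip, 36 mm wide and 36 mm long, rises towards the mouth at 28 deg to x = -27 mm and 18 mm above the nose (some 45 deg steep on a pile of three). Axes parallel to the rack's at rest, turning with the arm
- hood (a joint): flat hinged hood over the rack's mouth and the keeper's knob, wood, 116 x 96 mm, rad: 0 = shut, level; 1.7 = fully open at its stop, leaning back past upright. It swings up about a cross axis through the hinge point and stays wherever it is left (stiff hinge: about 1 to 2 N at the tab). At the start it is shut or a little ajar (up to 0.1)
- hood_hinge (a point): middle of the hood's hinge axis (which runs along the rack's y): x = 40, y = 0, z = 124 mm of the rack's frame
- hood_tab (a point): grip point on the hood's dark tab, 24 mm wide (y), 8 mm thick, standing out 40 mm in front of the hood's front edge; this point is 142 mm from the hinge axis, 24 mm out from the front edge: x = -102, z = 125 mm of the rack's frame when shut. Pinched across its width, the tab can turn between the fingers as the hood swings. Axes: the rack's when shut, turning with the hood
- keeper (a joint): keeper of the rack, a slide, m: 0 = fully shut at its stop, in front of the blades' left shoulder, beside the handles; 0.045 = fully open at its other stop, left of the mouth. It opens along the rack's +y, has 1.5 N of friction and stays where it is left. At the start it is shut or nearly so and bars the mouth
- keeper_knob (a point): centre of the keeper's black knob, 20 x 20 mm in plan, 30 mm tall, on an upright steel post 12 (x) by 14 mm (y). Shut, it is at x = -60, y = 23, z = 101 mm of the rack's frame (knob from z = 86 to 116 mm); same axes as the rack
- paddle_1_grip (a point): grip point of a pale wooden serving paddle, amid its handle, half-way up (6 mm above the underside). Flat, 12 mm thick, 90 g, 160 mm long; blade 95 x 68 mm, handle 65 x 24 mm. x points from handle to blade, y across, z up; from this point the handle runs from x = -27 to 38 mm, the blade from 38 to 133 mm. All paddles are alike; some may be absent (None)
- paddle_1_blade (a point): centre of the same paddle's blade, half-way up, 85 mm in +x from its grip point, same axes
- paddle_2_grip (a point): grip point of a pale wooden serving paddle, amid its handle, half-way up (6 mm above the underside). Flat, 12 mm thick, 90 g, 160 mm long; blade 95 x 68 mm, handle 65 x 24 mm. x points from handle to blade, y across, z up; from this point the handle runs from x = -27 to 38 mm, the blade from 38 to 133 mm. All paddles are alike; some may be absent (None)
- paddle_2_blade (a point): centre of the same paddle's blade, half-way up, 85 mm in +x from its grip point, same axes
- paddle_3_grip (a point): grip point of a pale wooden serving paddle, amid its handle, half-way up (6 mm above the underside). Flat, 12 mm thick, 90 g, 160 mm long; blade 95 x 68 mm, handle 65 x 24 mm. x points from handle to blade, y across, z up; from this point the handle runs from x = -27 to 38 mm, the blade from 38 to 133 mm. All paddles are alike; some may be absent (None)
- paddle_3_blade (a point): centre of the same paddle's blade, half-way up, 85 mm in +x from its grip point, same axes
- paddle_4_grip (a point): grip point of a pale wooden serving paddle, amid its handle, half-way up (6 mm above the underside). Flat, 12 mm thick, 90 g, 160 mm long; blade 95 x 68 mm, handle 65 x 24 mm. x points from handle to blade, y across, z up; from this point the handle runs from x = -27 to 38 mm, the blade from 38 to 133 mm. All paddles are alike; some may be absent (None)
- paddle_4_blade (a point): centre of the same paddle's blade, half-way up, 85 mm in +x from its grip point, same axes
- mug: grey mug, 84 mm wide, 106 mm high, bystander; origin under its centre
- espresso_cup: green and white cup, 64 mm wide, 48 mm high, bystander; origin under its centre
Mind the look-alikes: they are no part of the job. Leave any blue look-alike of the part that bears paddle_2_grip alone.

How it is judged:
By the outcome, as a careful person would: the job done as asked, in the order asked, and still so for the second after the job is handed in, with the robot touching nothing.
Of paddle_1, paddle_2, paddle_3, paddle_4 only 2 to 4 are there at a start; the rules pass over those that are not, and their reading is None.
At some moment in a run one of paddle_1, paddle_2, paddle_3, paddle_4 may be knocked a few centimetres aside while the robot is not near it.
It also fails if it takes over 210 s, if anything falls off the work surface, if the arm or the gripper's body presses on something with over 40 N, if the wrist force passes 120 N, or if a joint passes its speed limit or range.

ROBOT

A 7-joint arm with a two-finger parallel gripper is mounted at the origin on a cart in front of the work surface, level with it; the furniture and walls round the work are solid. World frame = base frame: x ahead of the robot, y to its left, z up, the work surface at z = 0. Lengths are in m, angles in rad, forces in N, time in s.
With the tool pointing down it reaches from about 0.425 to 0.925 m from the base axis. Payload 6.8 kg.
Tool frame: the origin (TCP) lies midway between the tips of the shut fingers; the grasp point (between the pads) lies 19 mm behind it; z points along the fingers, y is the line along which they close (so a half turn about z gives the same grasp; the last joint's range is limited). The gripper opens to 85 mm and grips with 20 to 120 N. Pads are 22 mm wide; open, the fingers measure 114 mm over their backs; the gripper's body (76 mm by 85 mm) begins 54 mm behind the grasp point. The pads swing forward as they close: fully open they stand 13 mm farther back than shut.
Start: joints at [1.129, 0.477, 0.022, 1.555, -0.011, 1.109, -0.083], TCP at [0.221, -0.638, 0.231] pointing down, gripper open.
Joint ranges: [-2.96, 2.96], [-0.34, 2.1], [-1.41, 1.46], [0.24, 2.44], [-1.37, 4.51], [0.17, 1.92], [-2.96, 2.96]. Speed limits (rad/s): [2.39, 2.39, 3.14, 3.14, 3.14, 3.14, 3.14].

INTERFACE

Orientations are given as a unit quaternion [w, x, y, z].
In Python, from station import * gives the robot as it stands. The module is installed in compiled form; this text tells all that it offers.
- The arm moves only by the shell command python3 -m jog 'ROWS' [OPENING] [FORCE]. ROWS is JSON, a list of rows, each an object of numbers: "x", "y", "z": the shift along the tool's x, y, z in m; "ax", "ay", "az": the turn, a rotation vector about the tool's x, y, z in rad. In form: [{"x": .., "y": .., "z": .., "ax": .., "ay": .., "az": ..}, ...]. A call has 1 to 12 rows; each row is the pose to reach, as a shift and turn from the pose commanded when the call began, along the tool's axes at that moment; what a row does not reach only later rows make up. A row lasts 1/10 s, in which the tool goes at most 50 mm and 8.59 degrees, less where a joint would pass 70% of its speed; a pose out of reach is approached as far as the arm can. A call with a gripper value outside its range is refused whole. OPENING is the opening, from 0 (shut) to 1 (fully open), set as the call begins (- or left out, the last holds). The fingers move at their own pace and stop on an object; FORCE is the grip in N (left out, the last holds). Time passes only in rows, so rows that repeat a pose let the fingers close. It gives the time, the measured TCP pose, the force, the opening and the grip force at its end, in the units of the state.
- get_obs(): the state, without advancing time (a new reading comes with each control period).
- read_camera(name): name is "scene" or "side" or "wrist"; returns the picture (420x560x3 uint8, red, green, blue); there is no depth.
- camera_params(name): a dict with "K" (3x3 intrinsics, pixels), "D" ([k1, k2, p1, p2, k3] as OpenCV has them; the pictures are not rectified), "origin" and "attitude" of the camera in the world. Camera axes: x right, y up, looking along -z (the intrinsics and any distortion apply to the point x, -y, -z); pixel columns grow to the right and rows downward; lengths in m; the calibration is good to about 2 mm. A picture is of the moment at which its call begins: read the wrist's pose just before it. camera_params takes no time and is no camera call; for the wrist camera it gives the pose at the moment of the call.
- hand_in(): hands the job in; it is judged then, once.
The state is a dict: "t": time; "q": joint angles; "joint_vel": joint speeds; "joint_torque": joint torques, N m; "eef_pos": TCP position; "tool_rot": TCP orientation; "contact_force": force on the tool from outside, world axes, zero at the start; "torque": the same for the moment, N m; "gripper_width": opening from 0.0 (shut) to 1.0 (fully open); "grasp_force": force on a finger pad.
Only numpy, scipy, OpenCV 4.12 (cv2) and the standard library are available. Lean on these libraries where they do the work, as an engineer would, in place of code of your own. Each camera call takes 0.05 s, during which the arm holds its last target. There are 200 camera calls.

## Working session

There is one attempt and no reset: what is moved stays moved. The work goes in short steps, Python scripts to look and compute and a shell command to move; the robot and the scene stay as the last step left them, time stands still between calls to the robot, and variables do not carry over. Pictures are saved under pics/ and viewed, at most 14 in all, crops included, and the job is handed in when it is done.

```bash
mkdir -p pics
cat > h.py <<'E'
from station import *
import numpy as np, cv2
from scipy.spatial.transform import Rotation as R
def quat(q): return R.from_quat([q[1],q[2],q[3],q[0]])
def att(p):
    a=np.array(p["attitude"],float)
    return quat(a).as_matrix() if a.size==4 else a.reshape(3,3)
def ray(p,uv):
    u=cv2.undistortPoints(np.array([[uv]],float),np.array(p["K"]),np.array(p["D"]))[0,0]
    d=att(p)@np.array([u[0],-u[1],-1.]); return np.array(p["origin"]),d/np.linalg.norm(d)
def onz(p,uv,z):
    o,d=ray(p,uv); return o+d*(z-o[2])/d[2]
def proj(p,X):
    c=(np.atleast_2d(X)-np.array(p["origin"]))@att(p)
    c=c*[1,-1,-1]
    return cv2.projectPoints(c.reshape(-1,1,3),np.zeros(3),np.zeros(3),np.array(p["K"]),np.array(p["D"]))[0][:,0]
def snap(name,f):
    p=camera_params(name); im=read_camera(name); cv2.imwrite("pics/%s.png"%f,im[:,:,::-1]); return p,im
def st():
    o=get_obs(); M=quat(o["tool_rot"]).as_matrix()
    print("t",round(o["t"],2),"pos",np.round(o["eef_pos"],4),"x",np.round(M[:,0],3),"y",np.round(M[:,1],3),"z",np.round(M[:,2],3),"F",np.round(o["contact_force"],1),"g",round(o["gripper_width"],3),round(o["grasp_force"],1))
    return o,M
def totool(target):
    o=get_obs(); M=quat(o["tool_rot"]).as_matrix(); return M.T@(np.array(target)-np.array(o["eef_pos"]))
E
python3 - <<'E'
from h import *
st()
for n in ("scene","side","wrist"):
    p,im=snap(n,n+"0"); print(n,{k:np.round(np.array(v),3).tolist() for k,v in p.items()},im.shape)
E
```

```text
t 0.0 pos [ 0.221  -0.6372  0.2303] x [ 0.945  0.328 -0.   ] y [ 0.328 -0.945 -0.002] z [-0.001  0.002 -1.   ] F [ 0.4  0.5 -0.5] g 0.999 0.0
scene {'K': [[518.813, 0.0, 268.691], [0.0, 518.813, 214.752], [0.0, 0.0, 1.0]], 'D': [-0.173, 0.0, 0.0, 0.0, 0.0], 'origin': [0.606, -1.742, 0.846], 'attitude': [0.843, 0.538, -0.004, 0.014]} (420, 560, 3)
side {'K': [[417.646, 0.0, 280.513], [0.0, 417.646, 204.314], [0.0, 0.0, 1.0]], 'D': [0.009, 0.0, 0.0, 0.0, 0.0], 'origin': [0.003, -1.241, 0.997], 'attitude': [0.865, 0.446, -0.107, -0.205]} (420, 560, 3)
wrist {'K': [[311.476, 0.0, 281.224], [0.0, 311.476, 206.817], [0.0, 0.0, 1.0]], 'D': [-0.068, 0.0, 0.0, 0.0, 0.0], 'origin': [0.3, -0.61, 0.372], 'attitude': [0.804, -0.132, 0.096, -0.572]} (420, 560, 3)
```

View pics/scene0.png

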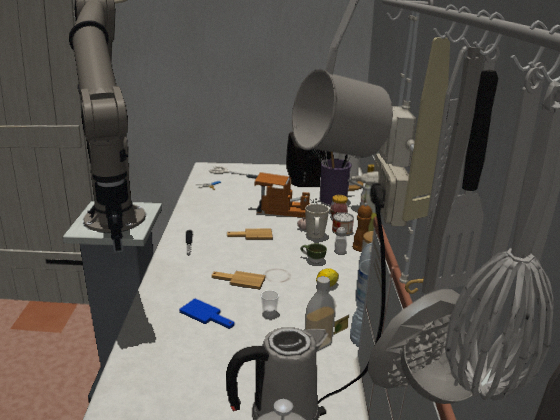

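View pics/side0.png

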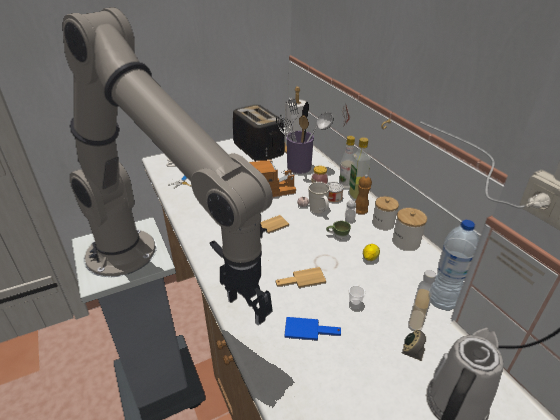

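Run:
```python
from h import *
im=cv2.imread("pics/scene0.png"); cv2.imwrite("pics/c0.png",cv2.resize(im[155:300,170:370],(800,580),interpolation=cv2.INTER_CUBIC))
p=camera_params("scene")
for uv in [(250,234),(232,234),(240,279),(215,275),(250,281),(207,312),(260,212),(316,235),(316,256),(228,234),(272,234)]: print(uv,np.round(onz(p,uv,0.006),3))
```

```text
(250, 234) [ 0.525 -0.105  0.006]
(232, 234) [ 0.461 -0.109  0.006]
(240, 279) [ 0.51  -0.405  0.006]
(215, 275) [ 0.432 -0.387  0.006]
(250, 281) [ 0.541 -0.415  0.006]
(207, 312) [ 0.432 -0.581  0.006]
(260, 212) [0.554 0.085 0.006]
(316, 235) [ 0.76  -0.098  0.006]
(316, 256) [ 0.75  -0.25   0.006]
(228, 234) [ 0.447 -0.11   0.006]
(272, 234) [ 0.603 -0.1    0.006]
```

View pics/c0.png

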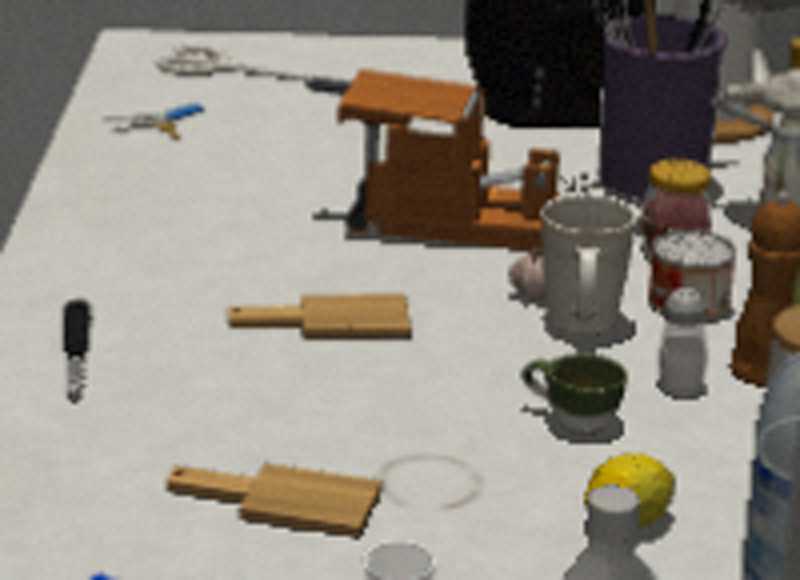

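Run:
```python
from h import *
o,M=st(); p=camera_params("wrist"); print("cam fwd in tool",M.T@(-att(p)[:,2]),"up",M.T@att(p)[:,1],"off",M.T@(np.array(p["origin"])-o["eef_pos"]))
print(totool([0.45,-0.12,0.42]))
```

```text
t 0.15 pos [ 0.221  -0.6373  0.2305] x [ 0.945  0.328 -0.   ] y [ 0.328 -0.945 -0.001] z [-0.001  0.001 -1.   ] F [-0.2 -0.3  0.2] g 1.0 0.0
cam fwd in tool [-3.22114838e-01 -7.04170275e-04  9.46700341e-01] up [9.46700415e-01 3.89968553e-04 3.22115154e-01] off [ 0.08330927 -0.00032608 -0.14118674]
[ 0.38584361 -0.41397613 -0.18892788]
```

```bash
python3 -m jog '[{"z":-0.1},{"x":0.1,"y":-0.1,"z":-0.19,"az":0.15},{"x":0.38,"y":-0.414,"z":-0.19,"az":0.33},{"x":0.38,"y":-0.414,"z":-0.19,"az":0.33},{"x":0.38,"y":-0.414,"z":-0.19,"az":0.33},{"x":0.38,"y":-0.414,"z":-0.19,"az":0.33},{"x":0.38,"y":-0.414,"z":-0.19,"az":0.33},{"x":0.38,"y":-0.414,"z":-0.19,"az":0.33},{"x":0.38,"y":-0.414,"z":-0.19,"az":0.33},{"x":0.38,"y":-0.414,"z":-0.19,"az":0.33},{"x":0.38,"y":-0.414,"z":-0.19,"az":0.33},{"x":0.38,"y":-0.414,"z":-0.19,"az":0.33}]'
python3 -m jog '[{},{},{},{},{},{}]' | tail -3
python3 - <<'E'
from h import *
st(); p,im=snap("wrist","w1")
E
```

```text
t 0.15 pos [ 0.221  -0.6373  0.2305] x [ 0.945  0.328 -0.   ] y [ 0.328 -0.945 -0.001] z [-0.001  0.001 -1.   ] F [-0.2 -0.3  0.2] g 1.0 0.0validation failed for argument at $[0]...
validation failed for argument at $[0]...
```

View pics/w1.png

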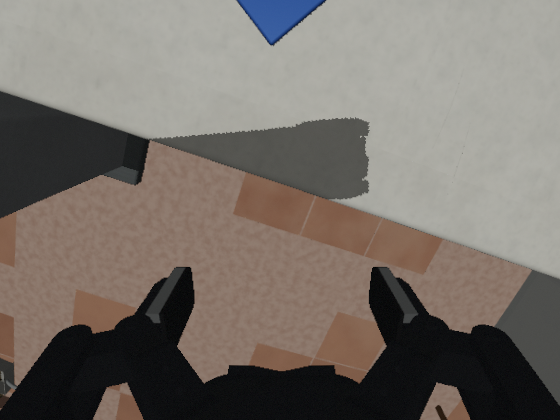

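The wrist view shows only floor, the counter edge and the blue look-alike, because the move was refused: each row needs all six keys.

```bash
python3 -m jog '[{"x":0,"y":0,"z":-0.1,"ax":0,"ay":0,"az":0.1},{"x":0.1,"y":-0.1,"z":-0.19,"ax":0,"ay":0,"az":0.2},{"x":0.38,"y":-0.414,"z":-0.19,"ax":0,"ay":0,"az":0.33},{"x":0.38,"y":-0.414,"z":-0.19,"ax":0,"ay":0,"az":0.33},{"x":0.38,"y":-0.414,"z":-0.19,"ax":0,"ay":0,"az":0.33},{"x":0.38,"y":-0.414,"z":-0.19,"ax":0,"ay":0,"az":0.33},{"x":0.38,"y":-0.414,"z":-0.19,"ax":0,"ay":0,"az":0.33},{"x":0.38,"y":-0.414,"z":-0.19,"ax":0,"ay":0,"az":0.33},{"x":0.38,"y":-0.414,"z":-0.19,"ax":0,"ay":0,"az":0.33},{"x":0.38,"y":-0.414,"z":-0.19,"ax":0,"ay":0,"az":0.33},{"x":0.38,"y":-0.414,"z":-0.19,"ax":0,"ay":0,"az":0.33},{"x":0.38,"y":-0.414,"z":-0.19,"ax":0,"ay":0,"az":0.33}]'
python3 - <<'E'
from h import *
st(); print(totool([0.45,-0.12,0.42]))
E
```

```text
t: 1.4
eef_pos: [0.4305, -0.1533, 0.4147]
tool_rot: [0.0, 1.0, 0.002, 0.0]
contact_force: [1.9, -1.2, 0.2]
gripper_width: 0.998
grasp_force: 0.0
t 1.4 pos [ 0.4305 -0.1533  0.4147] x [1.    0.004 0.   ] y [ 0.004 -1.     0.   ] z [ 0. -0. -1.] F [ 1.9 -1.2  0.2] g 0.998 0.0
[ 0.01964554 -0.03323212 -0.00535281]
```

```bash
python3 -m jog '[{"x":0.02,"y":-0.1,"z":-0.04,"ax":0,"ay":0,"az":0},{"x":0.02,"y":-0.1,"z":-0.04,"ax":0,"ay":0,"az":0},{"x":0.02,"y":-0.1,"z":-0.04,"ax":0,"ay":0,"az":0},{"x":0.02,"y":-0.1,"z":-0.04,"ax":0,"ay":0,"az":0},{"x":0.02,"y":-0.1,"z":-0.04,"ax":0,"ay":0,"az":0}]' >/dev/null
python3 - <<'E'
from h import *
st(); p,im=snap("wrist","w2"); np.save("w2p.npy",p,allow_pickle=True)
E
```

```text
t 1.9 pos [ 0.4495 -0.0566  0.4534] x [ 1.     0.002 -0.001] y [ 0.002 -1.     0.001] z [-0.001 -0.001 -1.   ] F [ 0.4 -1.1 -0. ] g 0.999 0.0
```

View pics/w2.png

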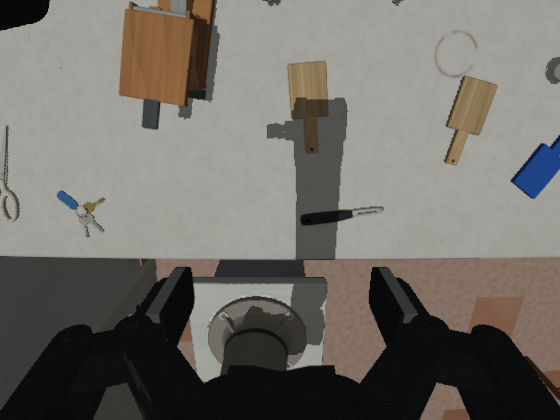

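w2: hood about (158,55), dark tab (150,115), pale paddles (308,100) and (470,110), blue look-alike (540,165). No third pale paddle is in view. Look-alike check: only the two pale ones count.

```bash
cat > m.py <<'E'
from h import *
def paddle(p,im,near,z=0.012,show=True):
    hsv=cv2.cvtColor(im,cv2.COLOR_RGB2HSV)
    m=((hsv[...,0]>8)&(hsv[...,0]<24)&(hsv[...,1]>75)&(hsv[...,2]>40)).astype(np.uint8)
    m=cv2.morphologyEx(m,cv2.MORPH_OPEN,np.ones((3,3)))
    n,lab,s,c=cv2.connectedComponentsWithStats(m)
    ids=[i for i in range(1,n) if s[i,4]>150]
    i=min(ids,key=lambda i:np.hypot(*(c[i]-near)))
    cnt=max(cv2.findContours((lab==i).astype(np.uint8),cv2.RETR_EXTERNAL,cv2.CHAIN_APPROX_NONE)[0],key=len)[:,0].astype(float)
    P=np.array([onz(p,u,z)[:2] for u in cnt],np.float32)
    (c0,(w,h),a)=cv2.minAreaRect(P); b=cv2.boxPoints((c0,(w,h),a))
    e=[b[1]-b[0],b[2]-b[1]]; ax=max(e,key=np.linalg.norm); ax=ax/np.linalg.norm(ax); c0=np.array(c0)
    q=(P-c0)@ax; perp=(P-c0)@np.array([-ax[1],ax[0]])
    wp=np.ptp(perp[q>np.max(q)*.6]); wm=np.ptp(perp[q<np.min(q)*.6])
    if wm>wp: ax=-ax
    # paddle 160 long; rect centre is 53 mm ahead of the grip point
    g=c0-ax*0.053
    print("rect",np.round([w,h],4),"grip",np.round(g,4),"blade",np.round(g+ax*.085,4),"yaw",round(np.degrees(np.arctan2(ax[1],ax[0])),1),"px",s[i])
    return g,ax
E
python3 - <<'E'
from m import *
p=np.load("w2p.npy",allow_pickle=True).item(); im=cv2.imread("pics/w2.png")[:,:,::-1].copy()
paddle(p,im,(308,100)); paddle(p,im,(470,110))
hsv=cv2.cvtColor(im,cv2.COLOR_RGB2HSV)
print(hsv[60,150],hsv[60,205],hsv[115,150],hsv[10,130])
# hood top: brown and bright
m=((hsv[...,0]<14)&(hsv[...,1]>120)&(hsv[...,2]>110)).astype(np.uint8); m[:,230:]=0; m[120:]=0
n,lab,s,c=cv2.connectedComponentsWithStats(m); i=1+np.argmax(s[1:,4]); print(s[i],c[i])
cnt=max(cv2.findContours((lab==i).astype(np.uint8),0,2)[0],key=len)
print(cv2.approxPolyDP(cnt,3,True)[:,0].tolist())
for uv in [(121,95),(188,105),(127,10),(193,14),(142,128),(157,128),(150,115)]: print(uv,np.round(onz(p,uv,0.129),4))
E
```

```text
rect [0.1563 0.0663] grip [ 0.4675 -0.1108] blade [ 0.5522 -0.1033] yaw 5.1 px [ 288   61   40   92 2470]
rect [0.0696 0.1574] grip [ 0.4477 -0.3867] blade [ 0.5307 -0.4051] yaw -12.5 px [ 446   76   51   89 2306]
[ 14 142 135] [ 14 152  52] [90 12 65] [ 14 141 134]
[186  17   1   1   1] [186.  17.]
[[186, 17]]
(121, 95) [0.5439 0.1752 0.129 ]
(188, 105) [0.5283 0.0781 0.129 ]
(127, 10) [0.6547 0.1527 0.129 ]
(193, 14) [0.6468 0.0624 0.129 ]
(142, 128) [0.4966 0.1498 0.129 ]
(157, 128) [0.4963 0.1271 0.129 ]
(150, 115) [0.5151 0.1355 0.129 ]
```

```bash
python3 -m jog '[{"x":0.01,"y":-0.195,"z":0.13,"ax":0,"ay":0,"az":0.14},{"x":0.01,"y":-0.195,"z":0.13,"ax":0,"ay":0,"az":0.16},{"x":0.01,"y":-0.195,"z":0.13,"ax":0,"ay":0,"az":0.16},{"x":0.01,"y":-0.195,"z":0.13,"ax":0,"ay":0,"az":0.16},{"x":0.01,"y":-0.195,"z":0.13,"ax":0,"ay":0,"az":0.16},{"x":0.01,"y":-0.195,"z":0.13,"ax":0,"ay":0,"az":0.16},{"x":0.01,"y":-0.195,"z":0.13,"ax":0,"ay":0,"az":0.16},{"x":0.01,"y":-0.195,"z":0.13,"ax":0,"ay":0,"az":0.16},{"x":0.01,"y":-0.195,"z":0.13,"ax":0,"ay":0,"az":0.16}]' >/dev/null
python3 - <<'E'
from h import *
st(); p,im=snap("wrist","w3"); np.save("w3p.npy",p,allow_pickle=True)
E
```

```text
t 2.85 pos [0.46   0.138  0.3247] x [ 0.987 -0.159  0.001] y [-0.159 -0.987  0.   ] z [ 0.001 -0.    -1.   ] F [-0.  -0.4  0.2] g 1.0 0.0
```

View pics/w3.png

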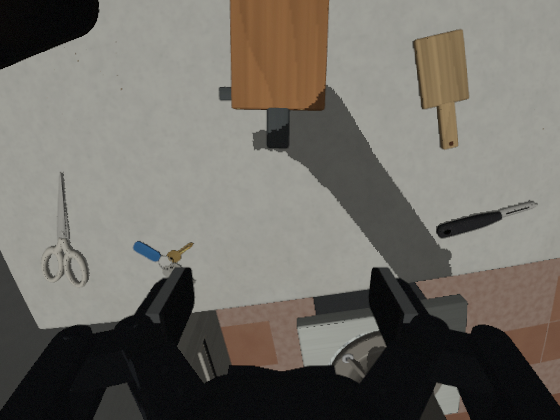

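w3: hood front edge from (231,108) to (325,110), tab (267–289, 110–148), keeper rail end at (226,94).

Run:
```python
from h import *
p=np.load("w3p.npy",allow_pickle=True).item()
g={k:onz(p,uv,0.129)[:2] for k,uv in dict(fl=(231,108),fr=(325,110),bl=(230,5),br=(328.5,5),tl=(267,147),tr=(289,147),tbl=(268,112),tbr=(290,112)).items()}
for k in g: print(k,np.round(g[k],4))
yaw=lambda v:round(np.degrees(np.arctan2(v[1],v[0])),2)
print("front",yaw(g['fr']-g['fl'])+90,np.linalg.norm(g['fr']-g['fl']),"L",yaw(g['bl']-g['fl']),"R",yaw(g['br']-g['fr']))
print("tab mid tip",(g['tl']+g['tr'])/2,"front mid",(g['fl']+g['fr'])/2)
P=camera_params("side");im=cv2.imread("pics/side0.png")
```

```text
fl [0.5445 0.1779]
fr [0.5269 0.0817]
bl [0.6394 0.1596]
br [0.6242 0.066 ]
tl [0.4986 0.1479]
tr [0.4948 0.1246]
tbl [0.5343 0.1406]
tbr [0.5306 0.118 ]
front -10.379999999999995 0.09781266957884549 L -10.92 R -9.12
tab mid tip [0.496704   0.13622643] front mid [0.53571665 0.12977558]
```

```bash
python3 -m jog '[{"x":0.052,"y":-0.004,"z":0.05,"ax":0,"ay":0,"az":0.018},{"x":0.052,"y":-0.004,"z":0.1,"ax":0,"ay":0,"az":0.018},{"x":0.052,"y":-0.004,"z":0.14,"ax":0,"ay":0,"az":0.018},{"x":0.052,"y":-0.004,"z":0.18,"ax":0,"ay":0,"az":0.018},{"x":0.052,"y":-0.004,"z":0.214,"ax":0,"ay":0,"az":0.018},{"x":0.052,"y":-0.004,"z":0.214,"ax":0,"ay":0,"az":0.018},{"x":0.052,"y":-0.004,"z":0.214,"ax":0,"ay":0,"az":0.018}]' 
python3 -m jog '[{"x":0,"y":0,"z":0,"ax":0,"ay":0,"az":0},{"x":0,"y":0,"z":0,"ax":0,"ay":0,"az":0},{"x":0,"y":0,"z":0,"ax":0,"ay":0,"az":0},{"x":0,"y":0,"z":0,"ax":0,"ay":0,"az":0},{"x":0,"y":0,"z":0,"ax":0,"ay":0,"az":0},{"x":0,"y":0,"z":0,"ax":0,"ay":0,"az":0},{"x":0,"y":0,"z":0,"ax":0,"ay":0,"az":0},{"x":0,"y":0,"z":0,"ax":0,"ay":0,"az":0}]' 0 25
python3 -c "
from h import *
st()"
```

```text
t: 3.6
eef_pos: [0.5118, 0.1354, 0.111]
tool_rot: [-0.0, 0.996, -0.087, 0.0]
contact_force: [-0.7, 0.5, -0.3]
gripper_width: 1.003
grasp_force: 0.0
t: 4.4
eef_pos: [0.5112, 0.1339, 0.11]
tool_rot: [0.001, 0.996, -0.088, -0.0]
contact_force: [0.6, -5.7, 1.0]
gripper_width: 0.274
grasp_force: 29.8
t 4.4 pos [0.5112 0.1339 0.11  ] x [ 0.985 -0.174 -0.   ] y [-0.174 -0.985  0.002] z [-0.    -0.002 -1.   ] F [ 0.6 -5.7  1. ] g 0.274 29.8
```

```bash
python3 -m jog '[{"x":0.002,"y":0.001,"z":-0.02,"ax":0,"ay":0,"az":0},{"x":0.007,"y":0.001,"z":-0.039,"ax":0,"ay":0,"az":0},{"x":0.014,"y":0.001,"z":-0.0575,"ax":0,"ay":0,"az":0},{"x":0.024,"y":0.001,"z":-0.075,"ax":0,"ay":0,"az":0},{"x":0.036,"y":0.001,"z":-0.09,"ax":0,"ay":0,"az":0},{"x":0.05,"y":0.001,"z":-0.104,"ax":0,"ay":0,"az":0},{"x":0.066,"y":0.001,"z":-0.116,"ax":0,"ay":0,"az":0},{"x":0.084,"y":0.001,"z":-0.125,"ax":0,"ay":0,"az":0},{"x":0.084,"y":0.001,"z":-0.125,"ax":0,"ay":0,"az":0}]'
python3 -c "
from h import *
st()"
```

```text
t: 5.3
eef_pos: [0.5948, 0.1192, 0.2358]
tool_rot: [0.0, 0.996, -0.088, 0.0]
contact_force: [-3.6, -4.7, 6.0]
gripper_width: 0.277
grasp_force: 33.0
t 5.3 pos [0.5948 0.1192 0.2358] x [ 0.985 -0.175  0.   ] y [-0.175 -0.985  0.   ] z [-0. -0. -1.] F [-3.6 -4.7  6. ] g 0.277 33.0
```

```bash
python3 -m jog '[{"x":0.019,"y":0.001,"z":-0.009,"ax":0,"ay":0,"az":0},{"x":0.038,"y":0.001,"z":-0.013,"ax":0,"ay":0,"az":0},{"x":0.058,"y":0.001,"z":-0.0145,"ax":0,"ay":0,"az":0},{"x":0.07,"y":0.001,"z":-0.014,"ax":0,"ay":0,"az":0},{"x":0.08,"y":0.001,"z":-0.013,"ax":0,"ay":0,"az":0},{"x":0.083,"y":0.001,"z":-0.0125,"ax":0,"ay":0,"az":0},{"x":0.083,"y":0.001,"z":-0.0125,"ax":0,"ay":0,"az":0}]'
```

```text
t: 6.0
eef_pos: [0.6749, 0.105, 0.2471]
tool_rot: [0.0, 0.996, -0.087, -0.0]
contact_force: [-1.7, -0.1, -1.6]
gripper_width: 0.274
grasp_force: 32.5
```

```bash
python3 -m jog '[{"x":0.004,"y":0,"z":0.0005,"ax":0,"ay":0,"az":0},{"x":0.008,"y":0,"z":0.0015,"ax":0,"ay":0,"az":0},{"x":0.008,"y":0,"z":0.0015,"ax":0,"ay":0,"az":0}]'
```

```text
t: 6.3
eef_pos: [0.6756, 0.105, 0.2467]
tool_rot: [0.002, 0.996, -0.086, -0.007]
contact_force: [-31.2, -3.6, 17.5]
gripper_width: 0.275
grasp_force: 34.6
```

```bash
python3 -m jog '[{"x":-0.008,"y":0,"z":-0.001,"ax":0,"ay":0,"az":0},{"x":-0.008,"y":0,"z":-0.001,"ax":0,"ay":0,"az":0},{"x":-0.008,"y":0,"z":-0.001,"ax":0,"ay":0,"az":0}]' 1
python3 -m jog '[{"x":0,"y":0,"z":0,"ax":0,"ay":0,"az":0},{"x":0,"y":0,"z":0,"ax":0,"ay":0,"az":0},{"x":0,"y":0,"z":-0.05,"ax":0,"ay":0,"az":0},{"x":-0.05,"y":0,"z":-0.07,"ax":0,"ay":0,"az":0},{"x":-0.1,"y":0,"z":-0.07,"ax":0,"ay":0,"az":0},{"x":-0.15,"y":-0.01,"z":-0.07,"ax":0,"ay":0.1,"az":0},{"x":-0.2,"y":-0.02,"z":-0.06,"ax":0,"ay":0.15,"az":0},{"x":-0.2,"y":-0.02,"z":-0.06,"ax":0,"ay":0.15,"az":0},{"x":-0.2,"y":-0.02,"z":-0.06,"ax":0,"ay":0.15,"az":0}]'
python3 - <<'E'
from h import *
st(); p,im=snap("wrist","w4"); np.save("w4p.npy",p,allow_pickle=True)
E
```

```text
t: 6.6
eef_pos: [0.6761, 0.1051, 0.2477]
tool_rot: [-0.0, 0.996, -0.087, 0.001]
contact_force: [0.3, 0.5, 1.0]
gripper_width: 0.776
grasp_force: 0.0
t: 7.5
eef_pos: [0.4805, 0.1598, 0.3075]
tool_rot: [0.007, 0.993, -0.085, 0.075]
contact_force: [1.0, -0.6, 0.4]
gripper_width: 0.996
grasp_force: 0.0
t 7.5 pos [0.4805 0.1598 0.3075] x [ 0.974 -0.169  0.151] y [-0.171 -0.985  0.001] z [ 0.148 -0.027 -0.989] F [ 1.  -0.6  0.4] g 0.996 0.0
```

View pics/w4.png

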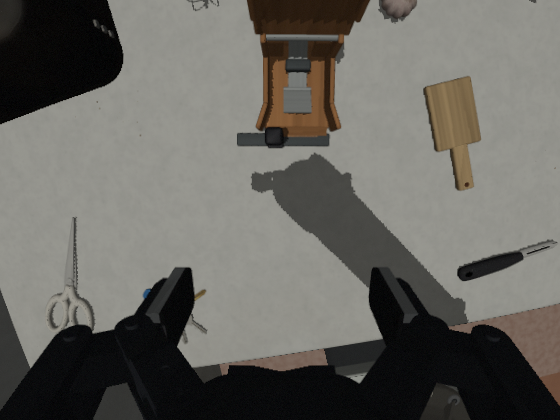

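w4: hood open; knob at (274,135); rail from (237,139) to (328,139); flared guide tips at about (261,129) and (339,129); lip at (298,100).

Run:
```python
from h import *
p=np.load("w4p.npy",allow_pickle=True).item()
O=np.array([.613,.1155]); t=np.radians(-10.2); X=np.array([np.cos(t),np.sin(t)]);Y=np.array([-X[1],X[0]])
def rk(uv,z): d=onz(p,uv,z)[:2]-O; return np.round([d@X,d@Y],4)
print("knob",rk((274.5,134),.116),"guides",rk((261,129),.078),rk((339,129),.078),"rail",rk((237,139),.018),rk((328,139),.018),"lip",rk((284,111),.048),rk((311,111),.048))
for X3 in ([-.06,.023,.116],[-.05,.046,.078],[-.05,-.046,.078],[-.027,.018,.048],[-.027,-.018,.048]): print(X3, proj(p,np.r_[O+X3[0]*X+X3[1]*Y,X3[2]]).round(1))
im=cv2.imread("pics/w4.png"); cv2.imwrite("pics/c4.png",cv2.resize(im[20:170,210:380],(680,600),interpolation=cv2.INTER_CUBIC))
```

```text
knob [-0.0592  0.0283] guides [-0.0514  0.0452] [-0.0506 -0.0482] rail [-0.061   0.0825] [-0.0602 -0.0442] lip [-0.0266  0.0176] [-0.0263 -0.017 ]
[-0.06, 0.023, 0.116] [[279.4 134.7]]
[-0.05, 0.046, 0.078] [[260.3 127.8]]
[-0.05, -0.046, 0.078] [[337.2 128.4]]
[-0.027, 0.018, 0.048] [[283.7 111.3]]
[-0.027, -0.018, 0.048] [[311.8 111.6]]
```

View pics/c4.png

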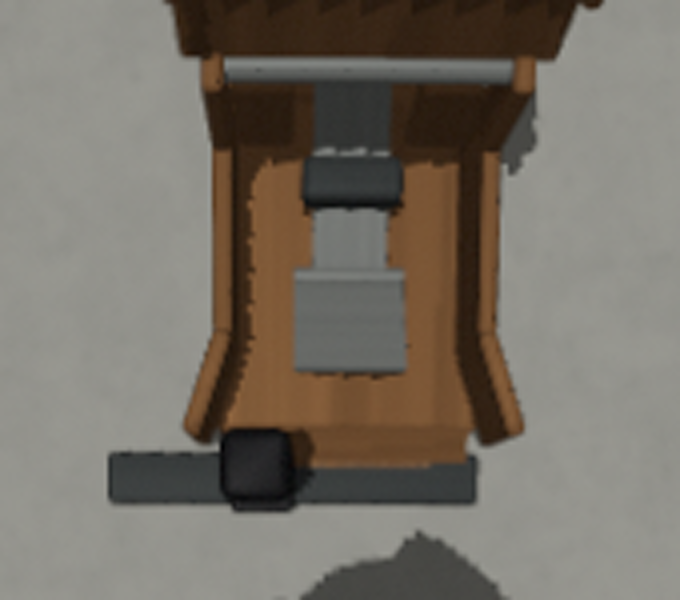

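The crop confirms the rack frame to about 1 mm; the knob is at rack y = 28 mm, so the keeper is 5 mm open.

Run:
```python
from h import *
print(totool([.5617,.1532,.087]),totool([.5617-.148*.08,.1532+.027*.08,.087+.08]))
```

```text
[ 0.04473935 -0.00778251  0.2302843 ] [ 0.0449258  -0.0078832   0.14938432]
```

```bash
python3 -m jog '[{"x":0.03,"y":-0.008,"z":0.04,"ax":0,"ay":0,"az":0},{"x":0.045,"y":-0.008,"z":0.09,"ax":0,"ay":0,"az":0},{"x":0.045,"y":-0.008,"z":0.14,"ax":0,"ay":0,"az":0},{"x":0.045,"y":-0.008,"z":0.18,"ax":0,"ay":0,"az":0},{"x":0.045,"y":-0.008,"z":0.21,"ax":0,"ay":0,"az":0},{"x":0.045,"y":-0.008,"z":0.23,"ax":0,"ay":0,"az":0},{"x":0.045,"y":-0.008,"z":0.23,"ax":0,"ay":0,"az":0},{"x":0.045,"y":-0.008,"z":0.23,"ax":0,"ay":0,"az":0}]'
python3 -m jog '[{"x":0,"y":0,"z":0,"ax":0,"ay":0,"az":0},{"x":0,"y":0,"z":0,"ax":0,"ay":0,"az":0},{"x":0,"y":0,"z":0,"ax":0,"ay":0,"az":0},{"x":0,"y":0,"z":0,"ax":0,"ay":0,"az":0},{"x":0,"y":0,"z":0,"ax":0,"ay":0,"az":0},{"x":0,"y":0,"z":0,"ax":0,"ay":0,"az":0},{"x":0,"y":0,"z":0,"ax":0,"ay":0,"az":0},{"x":0,"y":0,"z":0,"ax":0,"ay":0,"az":0}]' 0.1 25
python3 -m jog '[{"x":0,"y":-0.01,"z":0,"ax":0,"ay":0,"az":0},{"x":0,"y":-0.02,"z":0,"ax":0,"ay":0,"az":0},{"x":0,"y":-0.03,"z":0,"ax":0,"ay":0,"az":0},{"x":0,"y":-0.038,"z":0,"ax":0,"ay":0,"az":0},{"x":0,"y":-0.042,"z":0,"ax":0,"ay":0,"az":0},{"x":0,"y":-0.043,"z":0,"ax":0,"ay":0,"az":0},{"x":0,"y":-0.043,"z":0,"ax":0,"ay":0,"az":0}]'
```

```text
t: 8.35
eef_pos: [0.5625, 0.153, 0.0862]
tool_rot: [0.006, 0.993, -0.088, 0.075]
contact_force: [-0.1, -0.1, 1.0]
gripper_width: 1.003
grasp_force: 0.0
t: 9.15
eef_pos: [0.5611, 0.1535, 0.0871]
tool_rot: [0.007, 0.993, -0.087, 0.075]
contact_force: [-1.7, -0.8, 6.7]
gripper_width: 0.227
grasp_force: 30.3
t: 9.85
eef_pos: [0.5682, 0.193, 0.0871]
tool_rot: [0.009, 0.993, -0.088, 0.075]
contact_force: [-6.5, -8.0, 13.3]
gripper_width: 0.23
grasp_force: 31.2
```

```bash
python3 -m jog '[{"x":0,"y":0.002,"z":0,"ax":0,"ay":0,"az":0},{"x":0,"y":0.002,"z":0,"ax":0,"ay":0,"az":0},{"x":0,"y":0.002,"z":0,"ax":0,"ay":0,"az":0},{"x":0,"y":0.002,"z":0,"ax":0,"ay":0,"az":0},{"x":0,"y":0.002,"z":-0.05,"ax":0,"ay":0,"az":0},{"x":0,"y":0.002,"z":-0.1,"ax":0,"ay":0,"az":0},{"x":0,"y":0.002,"z":-0.16,"ax":0,"ay":-0.1,"az":0},{"x":0,"y":0.002,"z":-0.16,"ax":0,"ay":-0.15,"az":0},{"x":0,"y":0.002,"z":-0.16,"ax":0,"ay":-0.15,"az":0},{"x":0,"y":0.002,"z":-0.16,"ax":0,"ay":-0.15,"az":0}]' 1
python3 - <<'E'
from h import *
st(); print(totool([.46,-.11,.23]))
E
```

```text
t: 10.85
eef_pos: [0.544, 0.1975, 0.2434]
tool_rot: [0.0, 0.996, -0.087, -0.0]
contact_force: [-0.6, -0.2, -0.0]
gripper_width: 1.003
grasp_force: 0.0
t 10.85 pos [0.544  0.1975 0.2434] x [ 0.985 -0.174 -0.   ] y [-0.174 -0.985  0.001] z [-0.    -0.001 -1.   ] F [-0.6 -0.2 -0. ] g 1.003 0.0
[-0.02934315  0.31736246  0.01365666]
```

```bash
python3 -m jog '[{"x":-0.029,"y":0.317,"z":0.014,"ax":0,"ay":0,"az":-0.1},{"x":-0.029,"y":0.317,"z":0.014,"ax":0,"ay":0,"az":-0.2},{"x":-0.029,"y":0.317,"z":0.014,"ax":0,"ay":0,"az":-0.265},{"x":-0.029,"y":0.317,"z":0.014,"ax":0,"ay":0,"az":-0.265},{"x":-0.029,"y":0.317,"z":0.014,"ax":0,"ay":0,"az":-0.265},{"x":-0.029,"y":0.317,"z":0.014,"ax":0,"ay":0,"az":-0.265},{"x":-0.029,"y":0.317,"z":0.014,"ax":0,"ay":0,"az":-0.265},{"x":-0.029,"y":0.317,"z":0.014,"ax":0,"ay":0,"az":-0.265},{"x":-0.029,"y":0.317,"z":0.014,"ax":0,"ay":0,"az":-0.265},{"x":-0.029,"y":0.317,"z":0.014,"ax":0,"ay":0,"az":-0.265},{"x":-0.029,"y":0.317,"z":0.014,"ax":0,"ay":0,"az":-0.265}]'
python3 - <<'E'
from m import *
st(); p,im=snap("wrist","w5"); g,ax=paddle(p,im,proj(p,[.51,-.107,.01])[0])
print(totool([*g,0.002]))
E
```

```text
t: 11.95
eef_pos: [0.4611, -0.1076, 0.2303]
tool_rot: [-0.0, 0.999, 0.047, -0.0]
contact_force: [-1.1, 0.2, 0.1]
gripper_width: 1.001
grasp_force: 0.0
t 11.95 pos [ 0.4611 -0.1076  0.2303] x [ 0.996  0.094 -0.   ] y [ 0.094 -0.996 -0.   ] z [-0.  0. -1.] F [-1.1  0.2  0.1] g 1.001 0.0
rect [0.1555 0.0667] grip [ 0.4407 -0.1023] blade [ 0.5254 -0.0945] yaw 5.3 px [ 245   75   62  137 6039]
[-0.01980874 -0.0073522   0.22845019]
```

View pics/w5.png

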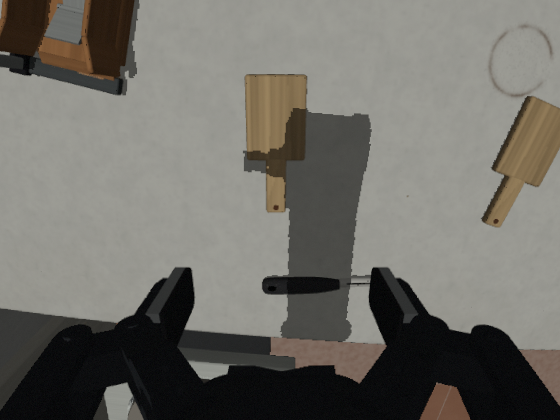

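Run:
```python
from m import *
O=np.array([.613,.1155]); t=np.radians(-10.2); X=np.array([np.cos(t),np.sin(t)]);Y=np.array([-X[1],X[0]])
o,M=st(); p,im=snap("wrist","w6"); g,ax=paddle(p,im,proj(p,[.51,-.107,.01])[0])
print("rail right end expected px",proj(p,np.r_[O-.06*X-.044*Y,.018]), "blue/other:"); paddle(p,im,(520,150))
P,I=snap("scene","s1"); paddle(P,I,(250,234)); 
print(totool([*g,0.002]))
```

```text
t 12.0 pos [ 0.4612 -0.1078  0.2304] x [ 0.996  0.093 -0.   ] y [ 0.093 -0.996 -0.   ] z [-0.  0. -1.] F [0.6 0.3 0.6] g 1.004 0.0
rect [0.1556 0.0661] grip [ 0.4407 -0.102 ] blade [ 0.5254 -0.0942] yaw 5.3 px [ 245   75   61  137 6017]
rail right end expected px [[114.90232373  85.6304136 ]] blue/other:
rect [0.0723 0.1569] grip [ 0.4483 -0.3854] blade [ 0.5313 -0.4035] yaw -12.3 px [ 482   97   78  130 4923]
rect [0.1564 0.0786] grip [ 0.4434 -0.1053] blade [ 0.5282 -0.0997] yaw 3.7 px [220 227  45  11 385]
[-0.01974227 -0.00822552  0.22857786]
```

w5: the paddle has been knocked 27 mm toward the robot, which the scene camera confirms. Grasping at the new place.

```bash
python3 -m jog '[{"x":-0.01,"y":-0.004,"z":0.05,"ax":0,"ay":0,"az":0},{"x":-0.02,"y":-0.008,"z":0.1,"ax":0,"ay":0,"az":0},{"x":-0.02,"y":-0.008,"z":0.15,"ax":0,"ay":0,"az":0},{"x":-0.02,"y":-0.008,"z":0.19,"ax":0,"ay":0,"az":0},{"x":-0.02,"y":-0.008,"z":0.215,"ax":0,"ay":0,"az":0},{"x":-0.02,"y":-0.008,"z":0.227,"ax":0,"ay":0,"az":0},{"x":-0.02,"y":-0.008,"z":0.227,"ax":0,"ay":0,"az":0},{"x":-0.02,"y":-0.008,"z":0.227,"ax":0,"ay":0,"az":0}]'
python3 -m jog '[{"x":0,"y":0,"z":0,"ax":0,"ay":0,"az":0},{"x":0,"y":0,"z":0,"ax":0,"ay":0,"az":0},{"x":0,"y":0,"z":0,"ax":0,"ay":0,"az":0},{"x":0,"y":0,"z":0,"ax":0,"ay":0,"az":0},{"x":0,"y":0,"z":0,"ax":0,"ay":0,"az":0},{"x":0,"y":0,"z":0,"ax":0,"ay":0,"az":0},{"x":0,"y":0,"z":0,"ax":0,"ay":0,"az":0},{"x":0,"y":0,"z":0,"ax":0,"ay":0,"az":0}]' 0.1 50
python3 -m jog '[{"x":0,"y":0,"z":-0.03,"ax":0,"ay":0,"az":0},{"x":0,"y":0,"z":-0.06,"ax":0,"ay":0,"az":0},{"x":0,"y":0,"z":-0.1,"ax":0,"ay":0,"az":0},{"x":0,"y":0,"z":-0.1,"ax":0,"ay":0,"az":0},{"x":0,"y":0,"z":-0.1,"ax":0,"ay":0,"az":0}]'
python3 -c "
from h import *
st()"
```

```text
t: 12.9
eef_pos: [0.4412, -0.103, 0.0045]
tool_rot: [0.0, 0.999, 0.046, 0.001]
contact_force: [0.7, 0.1, -0.1]
gripper_width: 0.998
grasp_force: 0.0
t: 13.7
eef_pos: [0.4406, -0.1033, 0.0043]
tool_rot: [0.0, 0.999, 0.045, 0.0]
contact_force: [-1.4, -0.2, 8.2]
gripper_width: 0.263
grasp_force: 49.0
t: 14.2
eef_pos: [0.4406, -0.1035, 0.1042]
tool_rot: [0.001, 0.999, 0.045, 0.001]
contact_force: [-0.1, 0.3, -1.2]
gripper_width: 0.259
grasp_force: 49.7
t 14.2 pos [ 0.4406 -0.1035  0.1042] x [0.996 0.09  0.002] y [ 0.09  -0.996  0.001] z [ 0.002 -0.001 -1.   ] F [-0.1  0.3 -1.2] g 0.259 49.7
```

Run:
```python
from h import *
print(totool([.421,.150,.104]))
```

```text
[ 3.33756050e-03 -2.54272438e-01 -3.43546925e-05]
```

```bash
python3 -m jog '[{"x":-0.005,"y":-0.04,"z":0,"ax":0,"ay":0,"az":0.1},{"x":0.003,"y":-0.08,"z":0,"ax":0,"ay":0,"az":0.2},{"x":0.003,"y":-0.12,"z":0,"ax":0,"ay":0,"az":0.267},{"x":0.003,"y":-0.16,"z":0,"ax":0,"ay":0,"az":0.267},{"x":0.003,"y":-0.2,"z":0,"ax":0,"ay":0,"az":0.267},{"x":0.003,"y":-0.24,"z":0,"ax":0,"ay":0,"az":0.267},{"x":0.003,"y":-0.254,"z":0,"ax":0,"ay":0,"az":0.267},{"x":0.003,"y":-0.254,"z":0,"ax":0,"ay":0,"az":0.267},{"x":0.003,"y":-0.254,"z":0,"ax":0,"ay":0,"az":0.267},{"x":0.003,"y":-0.254,"z":0.04,"ax":0,"ay":0,"az":0.267},{"x":0.003,"y":-0.254,"z":0.07,"ax":0,"ay":0,"az":0.267},{"x":0.003,"y":-0.254,"z":0.07,"ax":0,"ay":0,"az":0.267}]'
python3 - <<'E'
from m import *
O=np.array([.613,.1155]); t=np.radians(-10.2); X=np.array([np.cos(t),np.sin(t)]);Y=np.array([-X[1],X[0]])
o,M=st(); d=np.array(o["eef_pos"][:2])-O; print("rack xy",d@X,d@Y,"yaw",np.degrees(np.arctan2(M[1,0],M[0,0])))
p,im=snap("wrist","w7")
E
```

```text
t: 15.4
eef_pos: [0.4175, 0.1469, 0.0304]
tool_rot: [0.002, 0.996, -0.089, -0.003]
contact_force: [-1.3, -0.8, -1.1]
gripper_width: 0.259
grasp_force: 49.7
t 15.4 pos [0.4175 0.1469 0.0304] x [ 0.984 -0.177 -0.007] y [-0.177 -0.984  0.005] z [-0.007 -0.004 -1.   ] F [-1.3 -0.8 -1.1] g 0.259 49.7
rack xy -0.19799061699419768 -0.003707970039428282 yaw -10.215365725394385
```

View pics/w7.png

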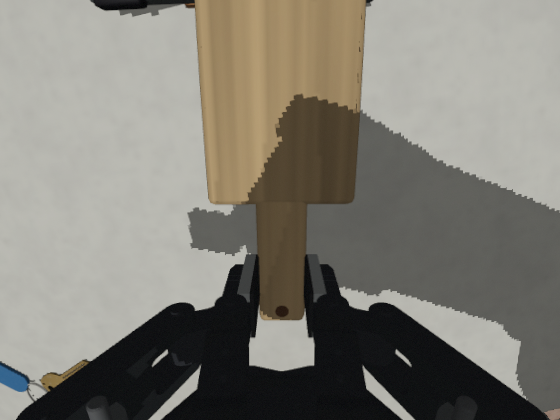

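w7: the paddle is straight in the grip (handle centred at 282), but the blade edges suggest its nose droops. I'll measure that.

```bash
cat > droop.py <<'E'
from m import *
def droop(name):
    p=camera_params("wrist"); im=cv2.imread("pics/%s.png"%name)[:,:,::-1].copy()
    hsv=cv2.cvtColor(im,cv2.COLOR_RGB2HSV); m=(hsv[...,0]>8)&(hsv[...,0]<26)&(hsv[...,1]>60)
    o=get_obs(); M=quat(o["tool_rot"]).as_matrix(); pts=[]
    for v in range(15,190,25):
        c=np.where(m[v,150:420])[0]+150
        if len(c)<100: continue
        a,b=c.min(),c.max()+1
        # width .068 known, find depth on rays
        oa,da=ray(p,(a,v)); ob,db=ray(p,(b,v)); f=-att(p)[:,2]; da=da/(da@f); db=db/(db@f)
        D=.068/np.linalg.norm(da-db); P=oa+D*(da+db)/2; pts.append(M.T@(P-np.array(o["eef_pos"])))
    pts=np.array(pts); print(np.round(pts,4)); k=np.polyfit(pts[:,0],pts[:,2],1); print("slope down per x in tool",k, "yaw",np.polyfit(pts[:,0],pts[:,1],1))
if __name__=="__main__":
    import sys; droop(sys.argv[1])
E
python3 droop.py w7
python3 - <<'E'
from h import *
p,im=snap("side","sd1"); q=proj(p,[.5,.13,.04])[0].astype(int); print(q)
u,v=q; cv2.imwrite("pics/c7.png",cv2.resize(im[max(v-60,0):v+60,max(u-80,0):u+80,::-1],(800,600),interpolation=cv2.INTER_CUBIC))
E
```

```text
[[ 0.1171 -0.0009 -0.0015]
 [ 0.1076 -0.0009 -0.0023]
 [ 0.098  -0.0007 -0.0023]
 [ 0.088  -0.0009 -0.0025]
 [ 0.0778 -0.0007 -0.0029]
 [ 0.067  -0.0007 -0.0024]
 [ 0.0558 -0.0007 -0.0021]]
slope down per x in tool [ 0.00818623 -0.00300716] yaw [-0.00288391 -0.00052014]
[237 189]
```

```bash
cat > rp.py <<'E'
from h import *
O=np.array([.613,.1155]); t=np.radians(-10.2); X=np.array([np.cos(t),np.sin(t)]);Y=np.array([-X[1],X[0]])
def rp():
    o,M=st(); d=np.array(o["eef_pos"][:2])-O; print("rack",round(d@X,4),round(d@Y,4),round(o["eef_pos"][2],4),"yaw",round(np.degrees(np.arctan2(M[1,0],M[0,0])),2)); return M
if __name__=="__main__": rp()
E
python3 -m jog '[{"x":0,"y":0,"z":0,"ax":0,"ay":0,"az":0},{"x":0,"y":0,"z":0,"ax":0,"ay":0,"az":0}]' >/dev/null; python3 rp.py
```

```text
t 15.7 pos [0.4213 0.1501 0.0349] x [ 0.984 -0.176  0.002] y [-0.176 -0.984 -0.001] z [ 0.002  0.001 -1.   ] F [ 0.1 -0.1 -0.7] g 0.261 49.7
rack -0.1948 0.0001 0.0349 yaw -10.14
```

```bash
python3 -m jog '[{"x":0.015,"y":0.001,"z":0.0025,"ax":0,"ay":0,"az":0},{"x":0.03,"y":0.001,"z":0.0025,"ax":0,"ay":0,"az":0},{"x":0.042,"y":0.001,"z":0.0025,"ax":0,"ay":0,"az":0},{"x":0.05,"y":0.001,"z":0.0025,"ax":0,"ay":0,"az":0},{"x":0.058,"y":0.001,"z":0.0025,"ax":0,"ay":0,"az":0},{"x":0.066,"y":0.001,"z":0.0025,"ax":0,"ay":0,"az":0},{"x":0.074,"y":0.001,"z":0.0025,"ax":0,"ay":0,"az":0},{"x":0.08,"y":0.001,"z":0.0025,"ax":0,"ay":0,"az":0}]'; python3 rp.py
python3 -m jog '[{"x":0.006,"y":0,"z":0,"ax":0,"ay":0,"az":0},{"x":0.012,"y":0,"z":0,"ax":0,"ay":0,"az":0},{"x":0.018,"y":0,"z":0,"ax":0,"ay":0,"az":0},{"x":0.024,"y":0,"z":0,"ax":0,"ay":0,"az":0},{"x":0.024,"y":0,"z":0,"ax":0,"ay":0,"az":0}]'; python3 rp.py
```

```text
t: 16.5
eef_pos: [0.4992, 0.135, 0.031]
tool_rot: [0.0, 0.996, -0.088, -0.0]
contact_force: [-1.4, 0.5, -0.5]
gripper_width: 0.258
grasp_force: 49.7
t 16.5 pos [0.4992 0.135  0.031 ] x [ 0.985 -0.175 -0.   ] y [-0.175 -0.985  0.   ] z [-0. -0. -1.] F [-1.4  0.5 -0.5] g 0.258 49.7
rack -0.1155 -0.0009 0.031 yaw -10.08
t: 17.0
eef_pos: [0.5239, 0.1306, 0.0313]
tool_rot: [-0.0, 0.996, -0.088, 0.001]
contact_force: [0.9, -0.4, -1.8]
gripper_width: 0.261
grasp_force: 49.6
t 17.0 pos [0.5239 0.1306 0.0313] x [ 0.984 -0.176  0.001] y [-0.176 -0.984 -0.001] z [ 0.002  0.    -1.   ] F [ 0.9 -0.4 -1.8] g 0.261 49.6
rack -0.0903 -0.0009 0.0313 yaw -10.15
```

```bash
python3 -m jog '[{"x":0.003,"y":0,"z":0.001,"ax":0,"ay":0,"az":0},{"x":0.006,"y":0,"z":0.001,"ax":0,"ay":0,"az":0},{"x":0.006,"y":0,"z":0.001,"ax":0,"ay":0,"az":0}]'; python3 rp.py|tail -1
python3 -m jog '[{"x":0.002,"y":0,"z":0,"ax":0,"ay":0,"az":0},{"x":0.004,"y":0,"z":0,"ax":0,"ay":0,"az":0},{"x":0.004,"y":0,"z":0,"ax":0,"ay":0,"az":0}]'; python3 rp.py|tail -1
```

```text
t: 17.3
eef_pos: [0.5279, 0.1301, 0.0303]
tool_rot: [0.0, 0.996, -0.088, -0.0]
contact_force: [-3.4, -0.2, 3.7]
gripper_width: 0.257
grasp_force: 50.2
rack -0.0864 -0.0007 0.0303 yaw -10.07
t: 17.6
eef_pos: [0.5293, 0.1298, 0.0302]
tool_rot: [0.001, 0.996, -0.087, -0.002]
contact_force: [-11.0, 1.1, 11.6]
gripper_width: 0.263
grasp_force: 51.0
rack -0.0849 -0.0007 0.0302 yaw -10.02
```

```bash
python3 -m jog '[{"x":-0.003,"y":0,"z":0,"ax":0,"ay":0,"az":0},{"x":-0.003,"y":0,"z":0,"ax":0,"ay":0,"az":0},{"x":-0.003,"y":0,"z":0,"ax":0,"ay":0,"az":0},{"x":-0.003,"y":0,"z":0,"ax":0,"ay":0,"az":0},{"x":-0.003,"y":0,"z":-0.05,"ax":0,"ay":0,"az":0},{"x":-0.03,"y":0,"z":-0.1,"ax":0,"ay":0,"az":0},{"x":-0.06,"y":0,"z":-0.15,"ax":0,"ay":0,"az":0},{"x":-0.06,"y":0,"z":-0.2,"ax":0,"ay":0,"az":0},{"x":-0.06,"y":0,"z":-0.22,"ax":0,"ay":0,"az":0},{"x":-0.06,"y":0,"z":-0.22,"ax":0,"ay":0,"az":0}]' 1
python3 - <<'E'
from rp import *
rp(); p,im=snap("wrist","w8"); print(totool([.455,-.38,.23]))
cv2.imwrite("pics/c8.png",cv2.resize(im[0:220,200:420,::-1],(600,600),interpolation=cv2.INTER_CUBIC))
for X3 in ([-.112,.012,.038],[-.112,-.012,.038],[-.0465,.034,.038],[-.0465,-.034,.038]): print(X3, ((proj(p,np.r_[O+X3[0]*X+X3[1]*Y,X3[2]])-[200,0])*600/220).round(1))
E
```

```text
t: 18.6
eef_pos: [0.476, 0.1411, 0.2555]
tool_rot: [-0.001, 0.996, -0.088, 0.005]
contact_force: [-0.1, 0.2, 0.1]
gripper_width: 0.999
grasp_force: 0.0
t 18.6 pos [0.476  0.1411 0.2555] x [ 0.984 -0.175  0.01 ] y [-0.175 -0.985 -0.004] z [ 0.01   0.002 -1.   ] F [-0.1  0.2  0.1] g 0.999 0.0
rack -0.1394 0.0009 0.2555 yaw -10.1
[0.07168908 0.51560656 0.02215389]
[-0.112, 0.012, 0.038] [[198.9 419.9]]
[-0.112, -0.012, 0.038] [[255.7 420. ]]
[-0.0465, 0.034, 0.038] [[143.2 257.3]]
[-0.0465, -0.034, 0.038] [[312.5 257.6]]
```

View pics/c8.png

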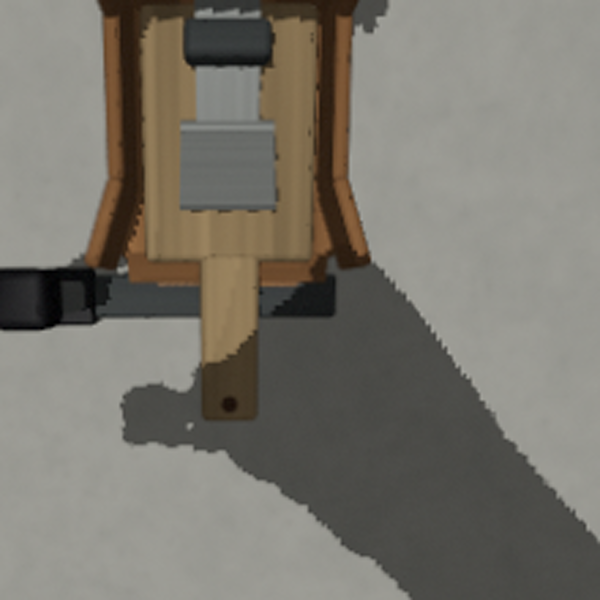

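c8: paddle 1 is home. Its handle end is at row 420 and its shoulders at row 258, as predicted. Now the second paddle.

```bash
python3 -m jog '[{"x":0.02,"y":0.05,"z":0.02,"ax":0,"ay":0,"az":0.04},{"x":0.072,"y":0.516,"z":0.022,"ax":0,"ay":0.01,"az":0.04},{"x":0.072,"y":0.516,"z":0.022,"ax":0,"ay":0.01,"az":0.04},{"x":0.072,"y":0.516,"z":0.022,"ax":0,"ay":0.01,"az":0.04},{"x":0.072,"y":0.516,"z":0.022,"ax":0,"ay":0.01,"az":0.04},{"x":0.072,"y":0.516,"z":0.022,"ax":0,"ay":0.01,"az":0.04},{"x":0.072,"y":0.516,"z":0.022,"ax":0,"ay":0.01,"az":0.04},{"x":0.072,"y":0.516,"z":0.022,"ax":0,"ay":0.01,"az":0.04},{"x":0.072,"y":0.516,"z":0.022,"ax":0,"ay":0.01,"az":0.04},{"x":0.072,"y":0.516,"z":0.022,"ax":0,"ay":0.01,"az":0.04},{"x":0.072,"y":0.516,"z":0.022,"ax":0,"ay":0.01,"az":0.04},{"x":0.072,"y":0.516,"z":0.022,"ax":0,"ay":0.01,"az":0.04}]' > /dev/null
python3 -m jog '[{"x":0,"y":0,"z":0,"ax":0,"ay":0,"az":0},{"x":0,"y":0,"z":0,"ax":0,"ay":0,"az":0},{"x":0,"y":0,"z":0,"ax":0,"ay":0,"az":0}]' > /dev/null
python3 - <<'E'
from m import *
st(); p,im=snap("wrist","w9"); g,ax=paddle(p,im,proj(p,[.49,-.395,.01])[0]); print(totool([*g,0.0035]))
P,I=snap("scene","s2"); paddle(P,I,(240,279))
E
```

```text
t 20.15 pos [ 0.4541 -0.3794  0.2279] x [ 0.977 -0.212  0.01 ] y [-0.212 -0.977 -0.001] z [ 0.01  -0.001 -1.   ] F [-0.6  0.1  0.1] g 1.006 0.0
rect [0.0663 0.1568] grip [ 0.448 -0.391] blade [ 0.531  -0.4092] yaw -12.3 px [ 263   60   63  142 6321]
[-0.00577359  0.01254447  0.22448595]
rect [0.0813 0.1598] grip [ 0.45   -0.3973] blade [ 0.533  -0.4159] yaw -12.7 px [212 271  53  18 588]
```

```bash
python3 -m jog '[{"x":-0.006,"y":0.0125,"z":0.05,"ax":0,"ay":-0.01,"az":0},{"x":-0.006,"y":0.0125,"z":0.1,"ax":0,"ay":-0.01,"az":0},{"x":-0.006,"y":0.0125,"z":0.15,"ax":0,"ay":-0.01,"az":0},{"x":-0.006,"y":0.0125,"z":0.19,"ax":0,"ay":-0.01,"az":0},{"x":-0.006,"y":0.0125,"z":0.215,"ax":0,"ay":-0.01,"az":0},{"x":-0.006,"y":0.0125,"z":0.224,"ax":0,"ay":-0.01,"az":0},{"x":-0.006,"y":0.0125,"z":0.224,"ax":0,"ay":-0.01,"az":0},{"x":-0.006,"y":0.0125,"z":0.224,"ax":0,"ay":-0.01,"az":0}]'; python3 -c "
from h import *
st()"
python3 -m jog '[{"x":0,"y":0,"z":0,"ax":0,"ay":0,"az":0},{"x":0,"y":0,"z":0,"ax":0,"ay":0,"az":0},{"x":0,"y":0,"z":0,"ax":0,"ay":0,"az":0},{"x":0,"y":0,"z":0,"ax":0,"ay":0,"az":0},{"x":0,"y":0,"z":0,"ax":0,"ay":0,"az":0},{"x":0,"y":0,"z":0,"ax":0,"ay":0,"az":0},{"x":0,"y":0,"z":0,"ax":0,"ay":0,"az":0},{"x":0,"y":0,"z":0,"ax":0,"ay":0,"az":0}]' 0.1 50
python3 -m jog '[{"x":0,"y":0,"z":-0.03,"ax":0,"ay":0,"az":0},{"x":0,"y":0,"z":-0.06,"ax":0,"ay":0,"az":0},{"x":0,"y":0,"z":-0.11,"ax":0,"ay":0,"az":0},{"x":0,"y":0,"z":-0.11,"ax":0,"ay":0,"az":0},{"x":0,"y":0,"z":-0.11,"ax":0,"ay":0,"az":0}]'
python3 -c "
from h import *
st(); print(totool([.418,.1505,.11]))"
```

```text
t: 21.05
eef_pos: [0.4484, -0.3929, 0.0056]
tool_rot: [0.001, 0.994, -0.108, 0.001]
contact_force: [-0.3, -0.1, 0.8]
gripper_width: 1.004
grasp_force: 0.0
t 21.05 pos [ 0.4484 -0.3929  0.0056] x [ 0.977 -0.214  0.002] y [-0.214 -0.977  0.001] z [ 0.002 -0.001 -1.   ] F [-0.3 -0.1  0.8] g 1.004 0.0
t: 21.85
eef_pos: [0.4476, -0.3927, 0.0048]
tool_rot: [0.0, 0.994, -0.108, 0.0]
contact_force: [-1.2, 0.5, 5.3]
gripper_width: 0.262
grasp_force: 49.5
t: 22.35
eef_pos: [0.4477, -0.3929, 0.1153]
tool_rot: [0.001, 0.994, -0.108, 0.001]
contact_force: [-0.6, 0.2, -2.0]
gripper_width: 0.26
grasp_force: 49.3
t 22.35 pos [ 0.4477 -0.3929  0.1153] x [ 0.977 -0.215  0.002] y [-0.215 -0.977  0.001] z [ 0.002 -0.002 -1.   ] F [-0.6  0.2 -2. ] g 0.26 49.3
[-0.14577092 -0.52434193  0.00437205]
```

```bash
python3 -m jog '[{"x":-0.006,"y":-0.03,"z":0,"ax":0,"ay":0,"az":-0.04},{"x":-0.014,"y":-0.07,"z":0,"ax":0,"ay":0,"az":-0.04},{"x":-0.024,"y":-0.115,"z":0,"ax":0,"ay":0,"az":-0.04},{"x":-0.037,"y":-0.16,"z":0,"ax":0,"ay":0,"az":-0.04},{"x":-0.049,"y":-0.205,"z":0,"ax":0,"ay":0,"az":-0.04},{"x":-0.062,"y":-0.25,"z":0,"ax":0,"ay":0,"az":-0.04},{"x":-0.076,"y":-0.295,"z":0,"ax":0,"ay":0,"az":-0.04},{"x":-0.09,"y":-0.34,"z":0,"ax":0,"ay":0,"az":-0.04},{"x":-0.104,"y":-0.385,"z":0,"ax":0,"ay":0,"az":-0.04},{"x":-0.118,"y":-0.43,"z":0,"ax":0,"ay":0,"az":-0.04},{"x":-0.132,"y":-0.475,"z":0,"ax":0,"ay":0,"az":-0.04},{"x":-0.146,"y":-0.51,"z":0,"ax":0,"ay":0,"az":-0.04}]'
python3 -m jog '[{"x":0,"y":-0.01,"z":0,"ax":0,"ay":0,"az":0},{"x":0,"y":-0.012,"z":0.03,"ax":0,"ay":0,"az":0},{"x":0,"y":-0.012,"z":0.055,"ax":0,"ay":0,"az":0},{"x":0,"y":-0.012,"z":0.067,"ax":0,"ay":0,"az":0},{"x":0,"y":-0.012,"z":0.067,"ax":0,"ay":0,"az":0},{"x":0,"y":-0.012,"z":0.067,"ax":0,"ay":0,"az":0},{"x":0,"y":-0.012,"z":0.067,"ax":0,"ay":0,"az":0}]' >/dev/null
python3 rp.py
python3 - <<'E'
from droop import *
snap("wrist","w10"); droop("w10")
E
```

```text
t: 23.55
eef_pos: [0.4127, 0.1395, 0.1131]
tool_rot: [-0.0, 0.996, -0.087, -0.001]
contact_force: [0.3, 0.7, -0.7]
gripper_width: 0.261
grasp_force: 49.3
t 24.25 pos [0.4169 0.1489 0.048 ] x [ 0.984 -0.176  0.001] y [-0.176 -0.984 -0.001] z [ 0.001  0.001 -1.   ] F [ 0.2  0.3 -0.4] g 0.264 49.3
rack -0.1989 -0.0018 0.048 yaw -10.13
[[ 0.1173 -0.0011 -0.0007]
 [ 0.1077 -0.0011 -0.0014]
 [ 0.098  -0.0009 -0.0015]
 [ 0.0881 -0.0011 -0.0017]
 [ 0.0777 -0.0009 -0.002 ]
 [ 0.067  -0.0007 -0.0024]
 [ 0.0558 -0.0007 -0.0021]]
slope down per x in tool [ 0.02298275 -0.00369646] yaw [-0.00646406 -0.00034755]
```

```bash
python3 -m jog '[{"x":0.015,"y":-0.001,"z":0.002,"ax":0,"ay":0.015,"az":0},{"x":0.03,"y":-0.001,"z":0.0025,"ax":0,"ay":0.015,"az":0},{"x":0.045,"y":-0.001,"z":0.0025,"ax":0,"ay":0.015,"az":0},{"x":0.055,"y":-0.001,"z":0.0025,"ax":0,"ay":0.015,"az":0},{"x":0.063,"y":-0.001,"z":0.0025,"ax":0,"ay":0.015,"az":0},{"x":0.07,"y":-0.001,"z":0.0025,"ax":0,"ay":0.015,"az":0},{"x":0.077,"y":-0.001,"z":0.0025,"ax":0,"ay":0.015,"az":0},{"x":0.084,"y":-0.001,"z":0.0025,"ax":0,"ay":0.015,"az":0}]'; python3 rp.py|tail -1
python3 -m jog '[{"x":0.006,"y":0,"z":0,"ax":0,"ay":0,"az":0},{"x":0.012,"y":0,"z":0,"ax":0,"ay":0,"az":0},{"x":0.018,"y":0,"z":0,"ax":0,"ay":0,"az":0},{"x":0.024,"y":0,"z":0,"ax":0,"ay":0,"az":0},{"x":0.024,"y":0,"z":0,"ax":0,"ay":0,"az":0}]'; python3 rp.py|tail -1
```

```text
t: 25.1
eef_pos: [0.4998, 0.135, 0.0446]
tool_rot: [0.001, 0.996, -0.088, 0.008]
contact_force: [-1.6, 0.2, -3.6]
gripper_width: 0.259
grasp_force: 49.1
rack -0.1148 -0.0009 0.0446 yaw -10.1
t: 25.6
eef_pos: [0.524, 0.1308, 0.0452]
tool_rot: [0.0, 0.996, -0.088, 0.008]
contact_force: [0.5, -0.9, -2.7]
gripper_width: 0.263
grasp_force: 49.1
rack -0.0903 -0.0007 0.0452 yaw -10.14
```

```bash
python3 -m jog '[{"x":0.003,"y":0,"z":0.001,"ax":0,"ay":0,"az":0},{"x":0.006,"y":0,"z":0.0015,"ax":0,"ay":0,"az":0},{"x":0.006,"y":0,"z":0.0015,"ax":0,"ay":0,"az":0}]'; python3 rp.py|tail -1
python3 -m jog '[{"x":0.002,"y":0,"z":0,"ax":0,"ay":0,"az":0},{"x":0.005,"y":0,"z":0,"ax":0,"ay":0,"az":0},{"x":0.005,"y":0,"z":0,"ax":0,"ay":0,"az":0}]'; python3 rp.py|tail -1
```

```text
t: 25.9
eef_pos: [0.5289, 0.1299, 0.0435]
tool_rot: [0.001, 0.996, -0.088, 0.008]
contact_force: [1.3, 0.8, -2.0]
gripper_width: 0.262
grasp_force: 49.2
rack -0.0854 -0.0007 0.0435 yaw -10.1
t: 26.2
eef_pos: [0.5291, 0.1299, 0.0428]
tool_rot: [0.001, 0.996, -0.087, 0.004]
contact_force: [-11.6, 3.0, 3.0]
gripper_width: 0.262
grasp_force: 49.8
rack -0.0852 -0.0007 0.0428 yaw -10.0
```

```bash
python3 -m jog '[{"x":-0.004,"y":0,"z":0,"ax":0,"ay":0,"az":0},{"x":-0.004,"y":0,"z":0,"ax":0,"ay":0,"az":0},{"x":-0.004,"y":0,"z":0,"ax":0,"ay":0,"az":0},{"x":-0.004,"y":0,"z":0,"ax":0,"ay":0,"az":0},{"x":-0.004,"y":0,"z":-0.05,"ax":0,"ay":0,"az":0},{"x":-0.03,"y":0,"z":-0.1,"ax":0,"ay":0,"az":0},{"x":-0.06,"y":0,"z":-0.15,"ax":0,"ay":0.05,"az":0},{"x":-0.06,"y":0,"z":-0.2,"ax":0,"ay":0.135,"az":0},{"x":-0.06,"y":0,"z":-0.22,"ax":0,"ay":0.135,"az":0},{"x":-0.06,"y":0,"z":-0.22,"ax":0,"ay":0.135,"az":0}]' 1
python3 - <<'E'
from rp import *
M=rp(); p,im=snap("wrist","w11"); 
cv2.imwrite("pics/c11.png",cv2.resize(im[0:220,160:420,::-1],(709,600),interpolation=cv2.INTER_CUBIC))
for X3 in ([-.112,.012,.050],[-.112,-.012,.050],[-.0465,.034,.050],[-.0465,-.034,.050],[-.06,.068,.116]): print(X3, ((proj(p,np.r_[O+X3[0]*X+X3[1]*Y,X3[2]])-[160,0])*600/220).round(1))
G=np.r_[O-.06*X+.068*Y,.106]; print(totool(G+.019*M[:,2]),totool(G-.06*M[:,2]))
snap("scene","s3")
E
```

```text
t: 27.2
eef_pos: [0.4734, 0.1417, 0.2686]
tool_rot: [0.005, 0.993, -0.087, 0.08]
contact_force: [0.6, 0.3, 0.1]
gripper_width: 0.999
grasp_force: 0.0
t 27.2 pos [0.4734 0.1417 0.2686] x [ 0.972 -0.173  0.159] y [-0.174 -0.985 -0.004] z [ 0.158 -0.024 -0.987] F [0.6 0.3 0.1] g 0.999 0.0
rack -0.142 0.0011 0.2686 yaw -10.08
[-0.112, 0.012, 0.05] [[309.4 488.1]]
[-0.112, -0.012, 0.05] [[364.3 488.2]]
[-0.0465, 0.034, 0.05] [[257.6 334.5]]
[-0.0465, -0.034, 0.05] [[417.2 334.8]]
[-0.06, 0.068, 0.116] [[145.  355.4]]
[ 0.05679075 -0.06751251  0.18995929] [ 0.05648722 -0.0673699   0.11096001]
```

View pics/c11.png

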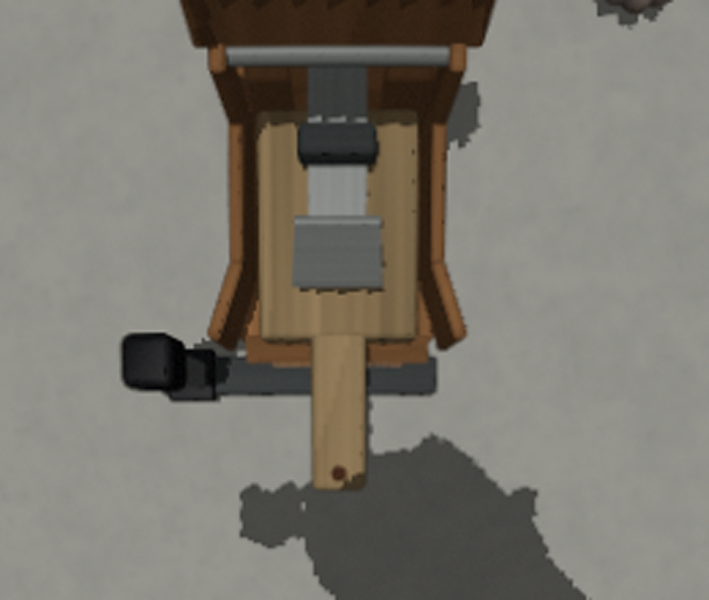

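View pics/s3.png

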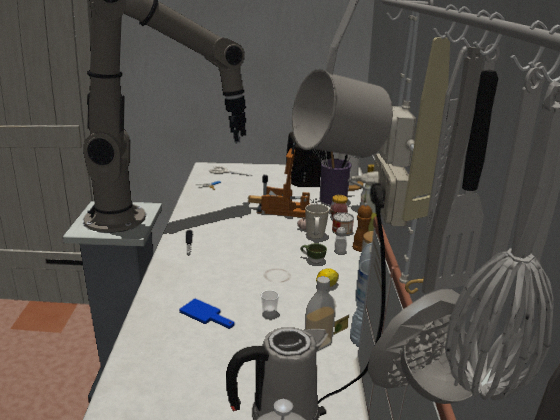

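c11: both paddles are stacked at home (handle end at row 488 as predicted) and the knob is open at (148,357). s3 shows no other pale paddle, and the cup and mug are in place. Next, shut the keeper.

```bash
python3 -m jog '[{"x":0.03,"y":-0.03,"z":0.03,"ax":0,"ay":0,"az":0},{"x":0.057,"y":-0.0665,"z":0.06,"ax":0,"ay":0,"az":0},{"x":0.057,"y":-0.0665,"z":0.1,"ax":0,"ay":0,"az":0},{"x":0.057,"y":-0.0665,"z":0.14,"ax":0,"ay":0,"az":0},{"x":0.057,"y":-0.0665,"z":0.17,"ax":0,"ay":0,"az":0},{"x":0.057,"y":-0.0665,"z":0.19,"ax":0,"ay":0,"az":0},{"x":0.057,"y":-0.0665,"z":0.19,"ax":0,"ay":0,"az":0},{"x":0.057,"y":-0.0665,"z":0.19,"ax":0,"ay":0,"az":0}]'
python3 -m jog '[{"x":0,"y":0,"z":0,"ax":0,"ay":0,"az":0},{"x":0,"y":0,"z":0,"ax":0,"ay":0,"az":0},{"x":0,"y":0,"z":0,"ax":0,"ay":0,"az":0},{"x":0,"y":0,"z":0,"ax":0,"ay":0,"az":0},{"x":0,"y":0,"z":0,"ax":0,"ay":0,"az":0},{"x":0,"y":0,"z":0,"ax":0,"ay":0,"az":0},{"x":0,"y":0,"z":0,"ax":0,"ay":0,"az":0},{"x":0,"y":0,"z":0,"ax":0,"ay":0,"az":0}]' 0.1 25
python3 rp.py|tail -1
```

```text
t: 28.1
eef_pos: [0.5657, 0.1905, 0.0823]
tool_rot: [0.007, 0.993, -0.088, 0.073]
contact_force: [-0.2, -0.1, 0.7]
gripper_width: 1.004
grasp_force: 0.0
t: 28.9
eef_pos: [0.5667, 0.191, 0.0842]
tool_rot: [0.006, 0.993, -0.088, 0.075]
contact_force: [-2.0, -0.2, 5.7]
gripper_width: 0.231
grasp_force: 30.4
rack -0.059 0.0661 0.0842 yaw -10.09
```

```bash
python3 -m jog '[{"x":0,"y":0.01,"z":0,"ax":0,"ay":0,"az":0},{"x":0,"y":0.02,"z":0,"ax":0,"ay":0,"az":0},{"x":0,"y":0.03,"z":0,"ax":0,"ay":0,"az":0},{"x":0,"y":0.038,"z":0,"ax":0,"ay":0,"az":0},{"x":0,"y":0.043,"z":0,"ax":0,"ay":0,"az":0},{"x":0,"y":0.047,"z":0,"ax":0,"ay":0,"az":0},{"x":0,"y":0.047,"z":0,"ax":0,"ay":0,"az":0}]'; python3 rp.py|tail -1
```

```text
t: 29.6
eef_pos: [0.5592, 0.1485, 0.0843]
tool_rot: [0.003, 0.993, -0.086, 0.076]
contact_force: [4.4, 12.0, -3.1]
gripper_width: 0.228
grasp_force: 29.2
rack -0.0588 0.0229 0.0843 yaw -9.98
```

```bash
python3 -m jog '[{"x":0,"y":-0.002,"z":0,"ax":0,"ay":0,"az":0},{"x":0,"y":-0.002,"z":0,"ax":0,"ay":0,"az":0},{"x":0,"y":-0.002,"z":0,"ax":0,"ay":0,"az":0},{"x":0,"y":-0.002,"z":0,"ax":0,"ay":0,"az":0},{"x":0,"y":-0.002,"z":-0.05,"ax":0,"ay":0,"az":0},{"x":0,"y":-0.002,"z":-0.1,"ax":0,"ay":0,"az":0},{"x":0,"y":-0.002,"z":-0.15,"ax":0,"ay":0,"az":0},{"x":0,"y":-0.002,"z":-0.2,"ax":0,"ay":0,"az":0},{"x":0,"y":-0.002,"z":-0.25,"ax":0,"ay":-0.1,"az":0},{"x":0,"y":-0.002,"z":-0.28,"ax":0,"ay":-0.155,"az":0},{"x":0,"y":-0.002,"z":-0.28,"ax":0,"ay":-0.155,"az":0},{"x":0,"y":-0.002,"z":-0.28,"ax":0,"ay":-0.155,"az":0}]' 1
python3 - <<'E'
from h import *
st(); print(totool([.6756,.105,.247]))
E
```

```text
t: 30.8
eef_pos: [0.5174, 0.1532, 0.3601]
tool_rot: [-0.0, 0.996, -0.088, -0.002]
contact_force: [-0.2, -1.2, -0.7]
gripper_width: 0.997
grasp_force: 0.0
t 30.8 pos [0.5174 0.1532 0.3601] x [ 0.984 -0.176 -0.004] y [-0.176 -0.984 -0.   ] z [-0.004  0.001 -1.   ] F [-0.2 -1.2 -0.7] g 0.997 0.0
[0.16466602 0.01958093 0.11242845]
```

```bash
python3 -m jog '[{"x":0.05,"y":0.0195,"z":0,"ax":0,"ay":0,"az":0},{"x":0.1,"y":0.0195,"z":0,"ax":0,"ay":0,"az":0},{"x":0.15,"y":0.0195,"z":0,"ax":0,"ay":0,"az":0},{"x":0.1645,"y":0.0195,"z":0.02,"ax":0,"ay":0,"az":0},{"x":0.1645,"y":0.0195,"z":0.05,"ax":0,"ay":0,"az":0},{"x":0.1645,"y":0.0195,"z":0.08,"ax":0,"ay":0,"az":0},{"x":0.1645,"y":0.0195,"z":0.1,"ax":0,"ay":0,"az":0},{"x":0.1645,"y":0.0195,"z":0.112,"ax":0,"ay":0,"az":0},{"x":0.1645,"y":0.0195,"z":0.112,"ax":0,"ay":0,"az":0},{"x":0.1645,"y":0.0195,"z":0.112,"ax":0,"ay":0,"az":0}]'
python3 -m jog '[{"x":0,"y":0,"z":0,"ax":0,"ay":0,"az":0},{"x":0,"y":0,"z":0,"ax":0,"ay":0,"az":0},{"x":0,"y":0,"z":0,"ax":0,"ay":0,"az":0},{"x":0,"y":0,"z":0,"ax":0,"ay":0,"az":0},{"x":0,"y":0,"z":0,"ax":0,"ay":0,"az":0},{"x":0,"y":0,"z":0,"ax":0,"ay":0,"az":0},{"x":0,"y":0,"z":0,"ax":0,"ay":0,"az":0},{"x":0,"y":0,"z":0,"ax":0,"ay":0,"az":0}]' 0.1 25
python3 rp.py
```

```text
t: 31.8
eef_pos: [0.6752, 0.106, 0.2477]
tool_rot: [-0.0, 0.996, -0.088, -0.002]
contact_force: [-0.5, -0.5, 0.1]
gripper_width: 1.002
grasp_force: 0.0
t: 32.6
eef_pos: [0.6753, 0.1049, 0.2481]
tool_rot: [0.0, 0.996, -0.088, -0.002]
contact_force: [-3.2, -4.2, 5.8]
gripper_width: 0.277
grasp_force: 27.5
t 32.6 pos [0.6753 0.1049 0.2481] x [ 0.984 -0.176 -0.005] y [-0.176 -0.984  0.001] z [-0.005 -0.    -1.   ] F [-3.2 -4.2  5.8] g 0.277 27.5
rack 0.0632 0.0006 0.2481 yaw -10.14
```

```bash
python3 -m jog '[{"x":-0.01,"y":0,"z":-0.001,"ax":0,"ay":0,"az":0},{"x":-0.02,"y":0,"z":-0.0016,"ax":0,"ay":0,"az":0},{"x":-0.04,"y":0,"z":-0.0004,"ax":0,"ay":0,"az":0},{"x":-0.059,"y":0,"z":0.0036,"ax":0,"ay":0,"az":0},{"x":-0.078,"y":0,"z":0.01,"ax":0,"ay":0,"az":0},{"x":-0.095,"y":0,"z":0.0195,"ax":0,"ay":0,"az":0},{"x":-0.1115,"y":0,"z":0.031,"ax":0,"ay":0,"az":0},{"x":-0.1115,"y":0,"z":0.031,"ax":0,"ay":0,"az":0}]'; python3 rp.py
```

```text
t: 33.4
eef_pos: [0.5616, 0.125, 0.2157]
tool_rot: [0.001, 0.996, -0.087, -0.005]
contact_force: [-5.1, -5.5, 3.7]
gripper_width: 0.273
grasp_force: 27.0
t 33.4 pos [0.5616 0.125  0.2157] x [ 0.985 -0.174 -0.009] y [-0.174 -0.985  0.003] z [-0.009 -0.001 -1.   ] F [-5.1 -5.5  3.7] g 0.273 27.0
rack -0.0522 0.0002 0.2157 yaw -10.01
```

```bash
python3 -m jog '[{"x":-0.0145,"y":0,"z":0.0137,"ax":0,"ay":0,"az":0},{"x":-0.0265,"y":0,"z":0.029,"ax":0,"ay":0,"az":0},{"x":-0.0365,"y":0,"z":0.046,"ax":0,"ay":0,"az":0},{"x":-0.0443,"y":0,"z":0.065,"ax":0,"ay":0,"az":0},{"x":-0.049,"y":0,"z":0.084,"ax":0,"ay":0,"az":0},{"x":-0.051,"y":0,"z":0.1,"ax":0,"ay":0,"az":0},{"x":-0.051,"y":0,"z":0.107,"ax":0,"ay":0,"az":0},{"x":-0.051,"y":0,"z":0.107,"ax":0,"ay":0,"az":0}]'; python3 rp.py | tail -1
python3 -m jog '[{"x":0,"y":0,"z":0.003,"ax":0,"ay":0,"az":0},{"x":0,"y":0,"z":0.006,"ax":0,"ay":0,"az":0},{"x":0,"y":0,"z":0.006,"ax":0,"ay":0,"az":0}]'; python3 rp.py|tail -1
```

```text
t: 34.2
eef_pos: [0.5125, 0.1337, 0.1089]
tool_rot: [0.001, 0.996, -0.088, -0.005]
contact_force: [-5.7, -4.0, -0.4]
gripper_width: 0.272
grasp_force: 24.5
rack -0.1021 0.0001 0.1089 yaw -10.1
t: 34.5
eef_pos: [0.5128, 0.1337, 0.1052]
tool_rot: [0.001, 0.996, -0.088, -0.004]
contact_force: [-10.3, -6.2, 12.6]
gripper_width: 0.277
grasp_force: 26.2
rack -0.1019 0.0001 0.1052 yaw -10.12
```

```bash
python3 -m jog '[{"x":0,"y":0,"z":0.003,"ax":0,"ay":0,"az":0},{"x":0,"y":0,"z":0.003,"ax":0,"ay":0,"az":0},{"x":0,"y":0,"z":0.003,"ax":0,"ay":0,"az":0},{"x":0,"y":0,"z":0.003,"ax":0,"ay":0,"az":0},{"x":0,"y":0,"z":0.003,"ax":0,"ay":0,"az":0},{"x":-0.03,"y":0,"z":-0.03,"ax":0,"ay":0,"az":0},{"x":-0.05,"y":0,"z":-0.08,"ax":0,"ay":0,"az":0},{"x":-0.052,"y":0,"z":-0.13,"ax":0,"ay":0,"az":0},{"x":-0.052,"y":0,"z":-0.18,"ax":0,"ay":0,"az":0},{"x":-0.052,"y":0,"z":-0.215,"ax":0,"ay":0,"az":0},{"x":-0.052,"y":0,"z":-0.215,"ax":0,"ay":0,"az":0},{"x":-0.052,"y":0,"z":-0.215,"ax":0,"ay":0,"az":0}]' 1
python3 - <<'E'
from rp import *
rp(); p,im=snap("wrist","w12")
cv2.imwrite("pics/c12.png",cv2.resize(im[0:220,160:420,::-1],(709,600),interpolation=cv2.INTER_CUBIC))
for th in (0,.05,.1):
  for r,y in ((.118,.048),(.118,-.048),(.158,.012),(.158,-.012)):
    x=.04-r*np.cos(th)+.005*np.sin(th); z=.124+.005*np.cos(th)+r*np.sin(th)
    print(th,r,y,((proj(p,np.r_[O+x*X+y*Y,z])[0]-[160,0])*600/220).round(1))
E
```

```text
t: 35.7
eef_pos: [0.4647, 0.1435, 0.3203]
tool_rot: [-0.001, 0.996, -0.088, -0.001]
contact_force: [-0.0, -0.7, -0.5]
gripper_width: 1.0
grasp_force: 0.0
t 35.7 pos [0.4647 0.1435 0.3203] x [ 0.984 -0.175 -0.003] y [-0.175 -0.984 -0.001] z [-0.003  0.001 -1.   ] F [-0.  -0.7 -0.5] g 1.0 0.0
rack -0.1509 0.0013 0.3203 yaw -10.11
0 0.118 0.048 [208.9 304. ]
0 0.118 -0.048 [463.6 304.4]
0 0.158 0.012 [305.2 409.9]
0 0.158 -0.012 [366.7 410. ]
0.05 0.118 0.048 [206.7 303.4]
0.05 0.118 -0.048 [466.  303.8]
0.05 0.158 0.012 [304.6 411.9]
0.05 0.158 -0.012 [367.6 412. ]
0.1 0.118 0.048 [204.4 302. ]
0.1 0.118 -0.048 [468.6 302.4]
0.1 0.158 0.012 [303.9 412.9]
0.1 0.158 -0.012 [368.5 413. ]
```

View pics/c12.png

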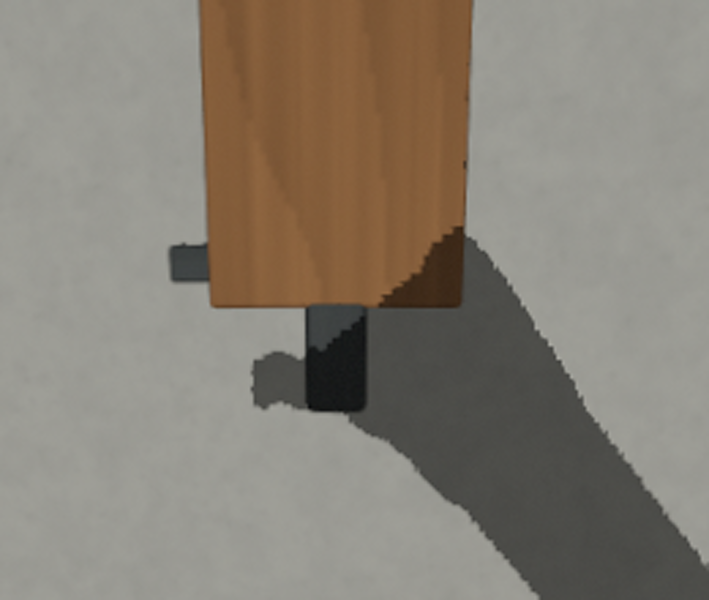

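c12: the hood's front corners are at (210,306) and (462,306) and the tab tip is at row 410, which matches the shut prediction. Handing in.

```bash
python3 -c "
from station import *
print(hand_in())"
```

```text
the job is handed in; nothing more can be done
None
```

The job is handed in: both wooden paddles present are stacked at home in the rack, the keeper is fully shut, the hood is down again, and the cup, mug and blue look-alike were not touched.

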